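Drop the press cover onto the hidden pin of the gluing jig and hold it down

TASK

Take the wooden press cover by its handle and lower it into the channel of the gluing jig, square with it; slide it along until its hole drops over the stop pin, which stands somewhere on the channel's middle line, hidden once the cover is over it. Press the cover down against the springs until its plate lies fully home and level on both rims, and finish while still holding it down by the handle. Leave the log, half-turned blank, sanding block and pen blank where they are.

Things in the scene. Friction and masses are not known exactly. Their poses are not given: they have to be found in the camera images.
- jig: Gluing jig, screwed down. Wooden base 100 x 184 x 12 mm (x, y, z) with two long upright cheeks 12 mm thick, 180 mm long, that form a channel along the jig's y axis: 56 mm wide inside, 80 mm over the cheeks, open at both ends. The cheeks' tops (the rims) are 48 mm above the worktop. Origin: centre of the underside, on the worktop; z up.
- jig_rim (a point): Point between the rims, 48 mm above the jig's origin; axes as the jig's. Below it a fixed steel pin of 12 mm diameter stands on the channel's middle line (x = 0), its top 44 mm above the worktop, tapered over the top 5 mm to a flat tip 4 mm wide. Its place along the channel is not reported: anywhere from y = -15 to +15 mm in the jig's frame.
- lifter (a joint): Sprung lifter in the channel: two aluminium rails along y, 17 mm either side of the middle line, 8 mm wide, 120 mm long. 0: up, rail tops 37 mm above the worktop; grows in m as they are pressed down (0.008 at most, 0.005 with the cover home). They push up with 5 N at 0 and 9 N at 0.005.
- cover: Loose wooden press cover, 0.2 to 0.45 kg, standing on its pad at the start. Pad 44 x 100 x 16 mm (x, y, z), a round hole of 15 mm diameter, 16 mm deep, in the middle of its underside, open downward only; above it a plate 72 x 124 x 12 mm; on top the handle. Same when turned half round. Origin: centre of the pad's underside, in the hole's mouth; z up, y along its length.
- cover_handle (a point): Middle of the top of the cover's dark rib handle, 71 mm above the cover's origin, right above the hole; the rib is 24 mm wide (x), 70 mm long (y) and stands 43 mm above the plate. The cover's underside is 44 mm above the worktop when it rides on the pin's tip, 37 mm when dropped over the pin onto the lifter, 32 mm when fully home on the rims.
- log_short: Bystander: short log in its bark, 94 x 88 x 105 mm, upright behind the work; origin at the centre of its underside.
- bark_blank: Bystander: round half-turned wood blank with bark on its lower edge, 121 x 121 x 86 mm, standing behind the work; origin at the centre of its underside.
- sanding_block: Bystander: brown sanding block, 52 x 68 x 24 mm, lying on the robot's side of the work; origin at the centre of its underside.
- pen_blank: Bystander: square stick of wood, 22 x 150 x 22 mm, lying behind the work; origin at the centre of its underside.
Mind the look-alikes: they are no part of the job. What is shaped like the cover but purple is not meant.

How it is judged:
On the way, in this order (a step that is already met when the one before it is completed fails the run):
1. the cover is lifted and carried over the jig (z of cover in the frame of jig above 0.0415 m and horizontal distance between cover and jig below 0.06 m and contact force between the fingers and cover above 1 N), for 0.1 s.
2. the cover has dropped over the pin (z of cover in the frame of jig below 0.0395 m and horizontal distance between cover and jig below 0.022 m), for 0.05 s.
At the end, for the whole second after the job is handed in: Fingers still hold the cover and press it on the jig with over 6 N: its underside under 33.8 mm above the worktop (32 is home), within 4 mm of the channel's middle line and 20 mm of the jig's middle along it, level within 0.035 rad, square within 0.1 rad, at rest (z of cover in the frame of jig below 0.0338 m and x of cover in the frame of jig between -0.004 and 0.004 m and y of cover in the frame of jig between -0.02 and 0.02 m and angle between cover's own z axis and vertical below 0.035 rad and angle between the y axis of cover and the y axis of jig, either way round below 0.1 rad and contact force between cover and jig above 6 N and contact force between the fingers and cover above 2 N and linear speed of cover below 0.01 m/s); the arm keeps its last pose, push and grip.
It fails at once if a bystander is moved by more than 30 mm (distance of any of log_short, bark_blank, sanding_block, pen_blank from where it was at the start of the episode above 0.03 m).
It also fails if it takes over 40 s, if anything falls off the work surface, if the arm or the gripper's body presses on something with over 40 N, if the wrist force passes 120 N, or if a joint passes its speed limit or range.

ROBOT

A 6-joint arm with a two-finger parallel gripper is mounted at the origin on a cart in front of the work surface, level with it; the furniture and walls round the work are solid. World frame = base frame: x ahead of the robot, y to its left, z up, the work surface at z = 0. Lengths are in m, angles in rad, forces in N, time in s.
With the tool pointing down it reaches from about 0.325 to 0.9 m from the base axis. Payload 3.5 kg.
Tool frame: the origin (TCP) lies midway between the tips of the shut fingers; the grasp point (between the pads) lies 19 mm behind it (bot.grasp_offset is the distance from the TCP to the grasp point, in m); z points along the fingers, y is the line along which they close (so a half turn about z gives the same grasp; the last joint's range is limited). The gripper opens to 85 mm and grips with 20 to 120 N. Pads are 22 mm wide; open, the fingers measure 114 mm over their backs; the gripper's body (76 mm by 85 mm) begins 54 mm behind the grasp point. The pads swing forward as they close: fully open they stand 13 mm farther back than shut.
Start: joints at [1.017, 0.276, -0.026, 1.268, 0, 1.467], TCP at [0.272, 0.563, 0.231] pointing down, gripper open.
Joint ranges: [-3.12, 3.12], [-0.85, 1.88], [-1.08, 1.24], [-1.95, 2.15], [-1.57, 1.53], [-3.14, 3.14]. Speed limits (rad/s): [2.57, 2.57, 3.14, 3.14, 3.14, 3.14].

INTERFACE

Orientations are given as a 3x3 rotation matrix whose columns are the frame's x, y, z axes.
In Python, from bench import monitor, imaging, bot gives the robot as it stands. The module is installed in compiled form; this text tells all that it offers.
- The arm moves only by the tool send_rows, never from a script. Its argument "series" is a list of rows, each a list of 6 numbers: the shift along the tool's x, y, z in m, then the turn, a rotation vector about the tool's x, y, z in rad. In form: [[dx, dy, dz, wx, wy, wz], ...]. A call has 1 to 20 rows; each row shifts and turns the commanded pose from where the row before left it, along the tool's axes as they then stand; what a row does not reach is not made up. A row lasts 1/8 s, in which the tool goes at most 62.5 mm and 10.7 degrees, less where a joint would pass 70% of its speed; a pose out of reach is approached as far as the arm can. A call with a gripper value outside its range is refused whole. "gripper" is the opening, from 0 (shut) to 1 (fully open), set as the call begins (left out, the last holds). The fingers move at their own pace and stop on an object; "squeeze" is the grip in N (left out, the last holds). Time passes only in rows, so rows that do not move let the fingers close. It gives the time, the measured TCP pose, the force, the opening and the grip force at its end, in the units of the state.
- monitor.state(): the state, without advancing time (a new reading comes with each control period).
- imaging.snapshot(name): name is "side" or "top" or "wrist"; returns a dict with "color" (420x560x3 uint8, blue, green, red), "fx", "fy", "cx", "cy" (pixels), "R" (3x3) and "t" (3): a world point X has camera coordinates R X + t; the wrist camera has in their place "T_tool_cam" (4x4, takes a point from camera to tool coordinates, whose origin is the TCP and whose axes are the flange's). Camera axes: x right, y down, z forward; pixel columns grow to the right and rows downward; lengths in m; the calibration is good to about 2 mm. A picture is of the moment at which its call begins: read the wrist's pose just before it. There is no depth.
- bot.sign_off(): hands the job in; it is judged then, once.
The state is a dict: "clock": time; "qpos": joint angles; "joint_vel": joint speeds; "joint_efforts": joint torques, N m; "tcp_pos": TCP position; "orientation": TCP orientation; "contact_force": force on the tool from outside, world axes, zero at the start; "moment": the same for the moment, N m; "gripper_width": opening from 0.0 (shut) to 1.0 (fully open); "gripper_force": force on a finger pad.
Only numpy, scipy, OpenCV 4.12 (cv2) and the standard library are available. Lean on these libraries where they do the work, as an engineer would, in place of code of your own. Each camera call takes 0.05 s, during which the arm holds its last target. There are 200 camera calls.

## Working session

There is one attempt and no reset: what is moved stays moved. The work goes in short steps, Python scripts to look and compute and a tool call to move; the robot and the scene stay as the last step left them, time stands still between calls to the robot, and variables do not carry over. Pictures are saved under pics/ and viewed, at most 10 in all, crops included, and the job is handed in when it is done.

Besides the shell and the picture viewer there is one more tool, called after "Emit:" as a command line: name --pt "numbers of a row" for each row, then --argument value for the rest. send_rows: Moves the arm, as the interface text tells. Its arguments: {"type":"object","properties":{"series":{"type":"array"},"gripper":{"type":"number"},"squeeze":{"type":"number"}},"required":["series"]}

```bash
mkdir -p pics
python3 - <<'E'
from bench import monitor, imaging, bot
import cv2,json,numpy as np
s=monitor.state();print({k:np.round(s[k],4).tolist() for k in s})
for n in("top","side"):
    d=imaging.snapshot(n);cv2.imwrite(f"pics/{n}0.png",d["color"])
    print(n,d["fx"],d["fy"],d["cx"],d["cy"],np.round(d["R"],4).tolist(),np.round(d["t"],4).tolist())
E
```

```text
{'clock': 0.0, 'qpos': [1.0166, 0.2771, -0.0279, 1.268, -0.0, 1.4674], 'joint_vel': [-0.0001, -0.0007, 0.0001, -0.0, -0.0003, 0.0002], 'joint_efforts': [0.002, -44.5507, 29.5204, 0.0163, 0.0, 0.0], 'tcp_pos': [0.2719, 0.5619, 0.2301], 'orientation': [[-0.9001, 0.4357, -0.0012], [0.4357, 0.9001, -0.0019], [0.0002, -0.0022, -1.0]], 'contact_force': [-0.0131, -0.1931, 0.7639], 'moment': [0.0392, -0.0188, -0.0265], 'gripper_force': 0.0, 'gripper_width': 0.9995}
top 424.1039190433148 424.1039190433148 283.7025237122141 217.93697638489868 [[-0.0224, -0.9996, -0.0192], [-0.9987, 0.0232, -0.0458], [0.0462, 0.0181, -0.9988]] [0.3729, 0.5309, 1.0596]
side 436.6083268441425 436.6083268441425 275.516373000082 208.71664835449974 [[-0.8665, -0.4992, 0.004], [-0.2376, 0.4053, -0.8828], [0.4391, -0.7658, -0.4698]] [0.6323, 0.0675, 1.3164]
```

View pics/top0.png

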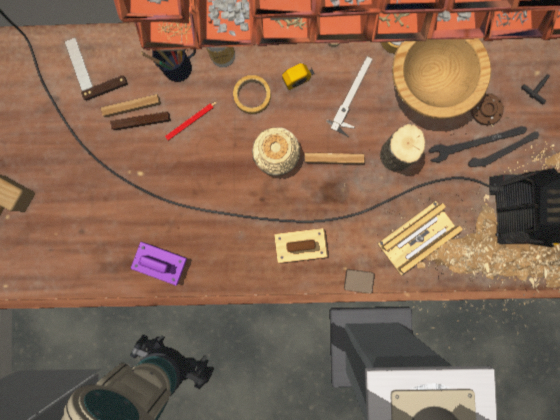

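View pics/side0.png

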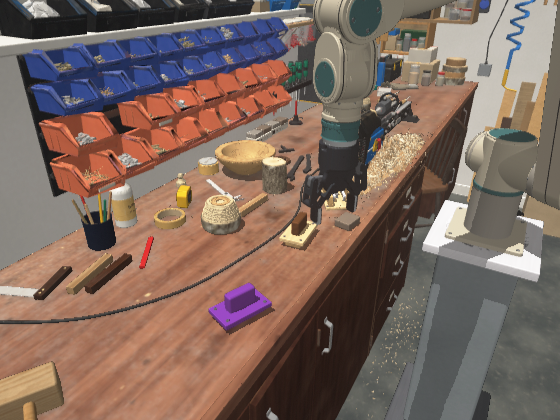

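The top view shows two objects shaped like the cover: a pale wood one with a dark rib at (301,246) and a purple one at (160,263). The wooden one fits the description. The jig is at (420,238), and the sanding block is at (360,281). I'll confirm this in an enlarged crop.

Run:
```python
import cv2
im=cv2.imread("pics/top0.png")[195:295,265:470]
cv2.imwrite("pics/crop0.png",cv2.resize(im,(780,380),interpolation=cv2.INTER_CUBIC))
```

```text
(no output)
```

View pics/crop0.png

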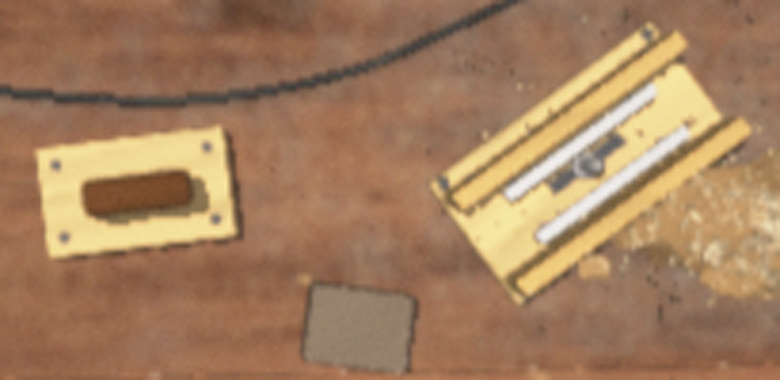

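The crop confirms it: the wooden cover with the dark rib is at the left (plate corners (37,150), (222,126), (240,235), (52,258)). The jig, with its two white rails and the pin at about (590,163), is at the right.

```bash
cat > h.py <<'E'
import numpy as np
from bench import monitor, imaging, bot
def ray(d,u,v,z,s=None):
    "pixels -> world points on plane z"
    uv=np.c_[np.atleast_1d(u),np.atleast_1d(v)]
    c=np.c_[(uv[:,0]-d["cx"])/d["fx"],(uv[:,1]-d["cy"])/d["fy"],np.ones(len(uv))]
    if s is None: R=np.array(d["R"]);o=-R.T@d["t"];w=c@R
    else:
        T=np.array(d["T_tool_cam"]);O=np.array(s["orientation"]);o=O@T[:3,3]+s["tcp_pos"];w=c@(O@T[:3,:3]).T
    return o+w*((z-o[2])/w[:,2])[:,None]
E
python3 - <<'E'
from h import *
d=imaging.snapshot("top")
f=lambda p,z:ray(d,265+np.array(p)[:,0]/3.805,195+np.array(p)[:,1]/3.8,z)
np.set_printoptions(precision=4,suppress=True)
c=f([(37,150),(222,126),(240,235),(52,258)],.028);print(c,c.mean(0))
a=c[0]+c[3]-c[1]-c[2];print("cov ang",np.arctan2(a[1],a[0]))
h=f([(83,195),(192,188)],.071);print(h,h.mean(0))
j=f([(440,185),(520,303),(655,25)],.012);print("base",j)
r=f([(458,198),(683,40),(520,288),(748,127)],.048);print("rim",r,r.mean(0))
a=r[0]-r[1]+r[2]-r[3];print("jig ang",np.arctan2(a[1],a[0]))
print("pin",f([(590,163)],.044))
w=imaging.snapshot("wrist");print(w["fx"],w["cx"],w["cy"],np.round(w["T_tool_cam"],3).tolist())
E
```

```text
[[0.4978 0.3839 0.028 ]
 [0.5109 0.262  0.028 ]
 [0.4392 0.2521 0.028 ]
 [0.4268 0.3756 0.028 ]] [0.4687 0.3184 0.028 ]
cov ang 1.6741193527449936
[[0.4685 0.3538 0.071 ]
 [0.4714 0.2851 0.071 ]] [0.4699 0.3194 0.071 ]
base [[ 0.4687  0.1174  0.012 ]
 [ 0.3896  0.0673  0.012 ]
 [ 0.5719 -0.0285  0.012 ]]
rim [[ 0.4608  0.1136  0.048 ]
 [ 0.559  -0.0336  0.048 ]
 [ 0.4025  0.0761  0.048 ]
 [ 0.5022 -0.0728  0.048 ]] [0.4811 0.0208 0.048 ]
jig ang 2.159974852808543
pin [[0.4813 0.0275 0.044 ]]
361.90495446574874 281.25350924993995 211.3286680415644 [[-0.0, -0.945, -0.327, 0.085], [1.0, 0.0, -0.0, -0.001], [0.0, -0.327, 0.945, -0.142], [0.0, 0.0, 0.0, 1.0]]
```

Emit:
send_rows --pt "-0.042 -0.03 -0.009 0 0 0" --pt "-0.042 -0.03 -0.009 0 0 0" --pt "-0.042 -0.03 -0.009 0 0 0" --pt "-0.042 -0.03 -0.009 0 0 0" --pt "-0.042 -0.03 -0.009 0 0 0" --pt "-0.042 -0.03 -0.009 0 0 0" --pt "-0.042 -0.03 -0.009 0 0 0" --pt "-0.042 -0.03 -0.009 0 0 0" --pt "0 0 0 0 0 0.17" --pt "0 0 0 0 0 0.17" --pt "0 0 0 0 0 0.17" --pt "0 0 0 0 0 0.17" --pt "0 0 0 0 0 0.17" --pt "0 0 0 0 0 0.17" --pt "0 0 0 0 0 0" --pt "0 0 0 0 0 0" --gripper 1

```text
clock: 2.2
tcp_pos: [0.4701, 0.2001, 0.3032]
orientation: [[-0.102, 0.995, -0.0], [0.995, 0.102, -0.0], [-0.0, -0.0, -1.0]]
contact_force: [0.4, -0.7, -1.0]
gripper_width: 1.001
gripper_force: 0.0
```

Run:
```python
from h import *
import cv2,pickle
s=monitor.state();d=imaging.snapshot("wrist");pickle.dump((s,d),open("w1.pkl","wb"))
cv2.imwrite("pics/w1.png",cv2.resize(d["color"],(800,600),interpolation=cv2.INTER_CUBIC))
print(s["clock"],s["tcp_pos"],np.round(s["orientation"],4).tolist(),s["qpos"],s["contact_force"])
```

```text
2.2 [0.47007413 0.20010039 0.30320583] [[-0.1022, 0.9948, -0.0002], [0.9948, 0.1022, -0.0001], [-0.0001, -0.0002, -1.0]] [ 2.75862428e-01  4.26175895e-02 -1.52328882e-01  1.37610128e+00
 -8.90871541e-06  1.74431157e+00] [ 0.38832307 -0.68168192 -1.03843231]
```

View pics/w1.png

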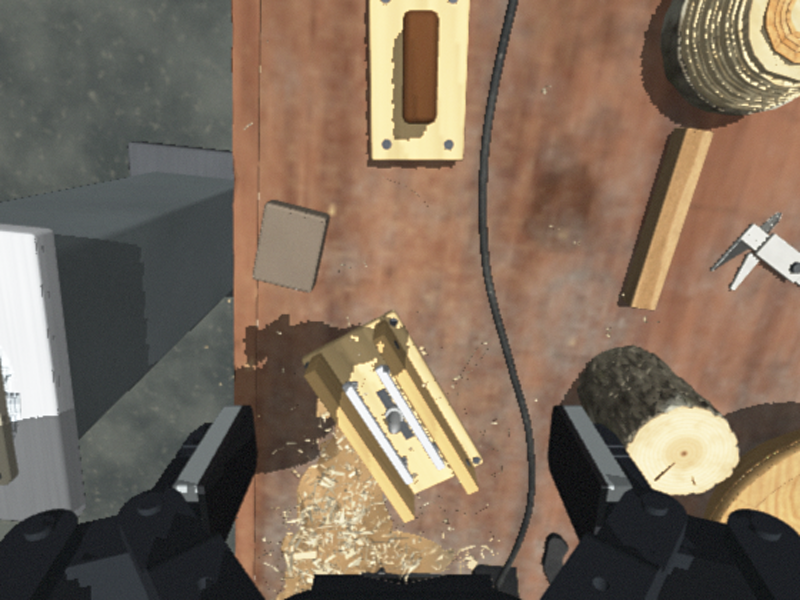

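The wrist view shows the cover's rib at about (421,67) and the jig at about (392,415) with its pin at about (396,415). I'll take one enlarged crop of each for accuracy.

Run:
```python
import cv2,pickle,numpy as np
s,d=pickle.load(open("w1.pkl","rb"));im=d["color"]
a=cv2.resize(im[212:372,205:345],None,fx=3.7,fy=3.7,interpolation=cv2.INTER_CUBIC)
b=cv2.resize(im[0:118,250:335],None,fx=3.2,fy=3.2,interpolation=cv2.INTER_CUBIC)
o=np.zeros((592,800,3),np.uint8);o[:,:518]=a;o[:b.shape[0],520:520+b.shape[1]]=b
print(b.shape);cv2.imwrite("pics/w1c.png",o)
```

```text
(378, 272, 3)
```

View pics/w1c.png

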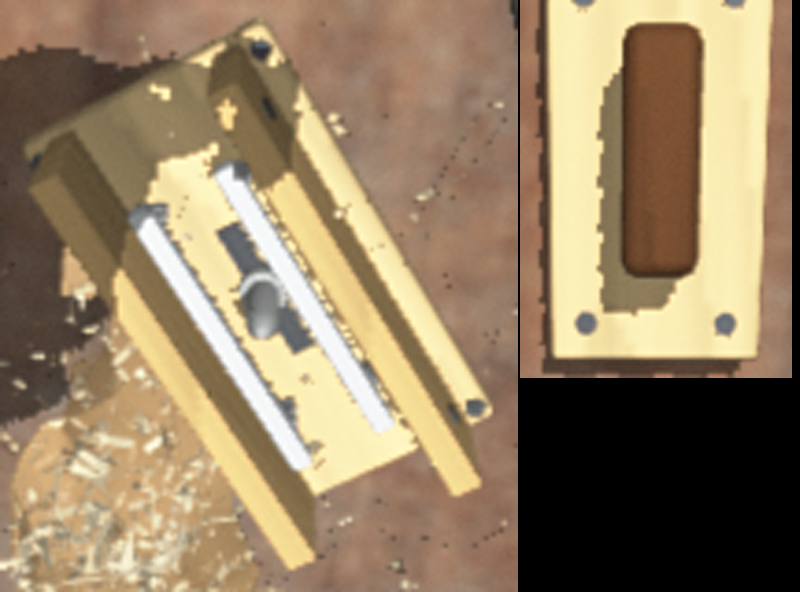

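The jig's rim ends in the crop are at (292,570)/(315,555) for the left cheek and (452,495)/(482,485) for the right. The pin tip is at about (263,329). I'll fit the poses by least squares.

Run:
```python
from h import *
import pickle
from scipy.optimize import least_squares
np.set_printoptions(precision=4,suppress=True)
s,d=pickle.load(open("w1.pkl","rb"))
T=np.array(d["T_tool_cam"]);O=np.array(s["orientation"]);Rw=O@T[:3,:3];ow=O@T[:3,3]+s["tcp_pos"]
def proj(X): c=(X-ow)@Rw;return np.c_[c[:,0]/c[:,2]*d["fx"]+d["cx"],c[:,1]/c[:,2]*d["fy"]+d["cy"]]
def W(p,M): c,n=np.cos(p[2]),np.sin(p[2]);x,y=np.array([-0.0,1])*0,0;a=p[2]-np.pi/2;c,n=np.cos(a),np.sin(a);return np.c_[p[0]+c*M[:,0]-n*M[:,1],p[1]+n*M[:,0]+c*M[:,1],M[:,2]]
def fit(M,px,p0):
    M=np.array(M)/1000
    r=least_squares(lambda p:(proj(W(p,M))-px).ravel(),p0,loss="soft_l1");print(r.x);print((proj(W(r.x,M))-px).T);return r.x
pj=np.array([(260,18),(490,415),(25,150),(292,570),(315,555),(452,495),(482,485),(30,185),(210,90)])/3.7+[205,212]
j=fit([(50,92,12),(50,-92,12),(-50,92,12),(-40,-90,48),(-28,-90,48),(28,-90,48),(40,-90,48),(-40,90,48),(28,90,48)],pj,[.481,.021,2.16])
pc=(np.array([(623,22),(703,22),(623,277),(698,277),(551,358),(759,358)])-[520,0])/3.2+[250,0]
fit([(-12,35,71),(12,35,71),(-12,-35,71),(12,-35,71),(-36,-62,28),(36,-62,28)],pc,[.469,.319,1.67])
q=ray(d,263/3.7+205,329/3.7+212,.044,s)[0];y=np.array([np.cos(j[2]),np.sin(j[2])]);x=np.array([y[1],-y[0]])
print("pin",q,"in jig",(q[:2]-j[:2])@x,(q[:2]-j[:2])@y)
```

```text
[0.4815 0.0216 2.1704]
[[ 1.5312  1.6086 -1.483  -1.1783  0.37    0.3791  0.3835 -0.5061 -0.7141]
 [ 0.2731 -0.0863 -1.4174 -0.1654  0.504   0.576  -0.2577 -0.3931  0.8262]]
[0.4692 0.3188 1.6723]
[[-0.591   0.6412 -0.6685  0.4263  0.2927 -0.1337]
 [-0.8615 -0.8436  0.3524  0.3726  0.5116  0.5673]]
pin [0.4805 0.0234 0.044 ] in jig 0.00010498437824707287 0.0020588062936450838
```

Emit:
send_rows --pt "0.0296 0.0028 0.03 0 0 0" --pt "0.0296 0.0028 0.03 0 0 0" --pt "0.0296 0.0028 0.03 0 0 0" --pt "0.0296 0.0028 0.03 0 0 0" --pt "0 0 0.04 0 0 0" --pt "0 0 0.04 0 0 0" --pt "0 0 0.04 0 0 0" --pt "0 0 0.027 0 0 0" --pt "0 0 0 0 0 0" --pt "0 0 0 0 0 0"

```text
clock: 3.5
tcp_pos: [0.4704, 0.3196, 0.0373]
orientation: [[-0.1, 0.995, 0.001], [0.995, 0.1, 0.001], [0.001, 0.001, -1.0]]
contact_force: [0.3, 0.3, -0.3]
gripper_width: 1.001
gripper_force: 0.0
```

Emit:
send_rows --pt "0 0 0 0 0 0" --pt "0 0 0 0 0 0" --pt "0 0 0 0 0 0" --pt "0 0 0 0 0 0" --pt "0 0 0 0 0 0" --pt "0 0 0 0 0 0" --pt "0 0 0 0 0 0" --pt "0 0 0 0 0 0" --gripper 0 --squeeze 90

```text
clock: 4.5
tcp_pos: [0.4702, 0.3194, 0.037]
orientation: [[-0.1, 0.995, 0.001], [0.995, 0.1, 0.001], [0.0, 0.001, -1.0]]
contact_force: [-0.8, -0.6, 6.4]
gripper_width: 0.27
gripper_force: 89.2
```

Emit:
send_rows --pt "0 0 -0.02 0 0 0" --pt "0 0 -0.03 0 0 0" --pt "0 0 -0.025 0 0 0" --pt "-0.0369 -0.0025 0 0 0 0" --pt "-0.0369 -0.0025 0 0 0 0" --pt "-0.0369 -0.0025 0 0 0 0" --pt "-0.0369 -0.0025 0 0 0 0" --pt "-0.0369 -0.0025 0 0 0 0" --pt "-0.0369 -0.0025 0 0 0 0" --pt "-0.0369 -0.0025 0 0 0 0" --pt "-0.0369 -0.0025 0 0 0 0" --pt "0 0 0 0 0 -0.1" --pt "0 0 0 0 0 -0.1" --pt "0 0 0 0 0 -0.1" --pt "0 0 0 0 0 -0.1" --pt "0 0 0 0 0 -0.1" --pt "0 0 0 0 0 0" --pt "0 0 0 0 0 0"

```text
clock: 6.75
tcp_pos: [0.4782, 0.0234, 0.1106]
orientation: [[-0.563, 0.826, -0.002], [0.826, 0.563, 0.0], [0.001, -0.001, -1.0]]
contact_force: [0.5, 0.6, -3.1]
gripper_width: 0.271
gripper_force: 88.8
```

Run:
```python
from h import *
import cv2,pickle
s=monitor.state();d=imaging.snapshot("wrist");pickle.dump((s,d),open("w2.pkl","wb"))
cv2.imwrite("pics/w2.png",cv2.resize(d["color"],(800,600),interpolation=cv2.INTER_CUBIC))
print(s["tcp_pos"],np.round(s["orientation"],4).tolist(),s["contact_force"],s["moment"])
y=np.array(s["orientation"])[:2,0];print(np.arctan2(y[1],y[0]))
```

```text
[0.47823541 0.02342446 0.1105667 ] [[-0.5635, 0.8261, -0.0017], [0.8261, 0.5635, 0.0001], [0.0011, -0.0013, -1.0]] [ 0.46719463  0.60940788 -3.11781591] [-0.01106364  0.00014664 -0.006955  ]
2.1693545275733697
```

View pics/w2.png

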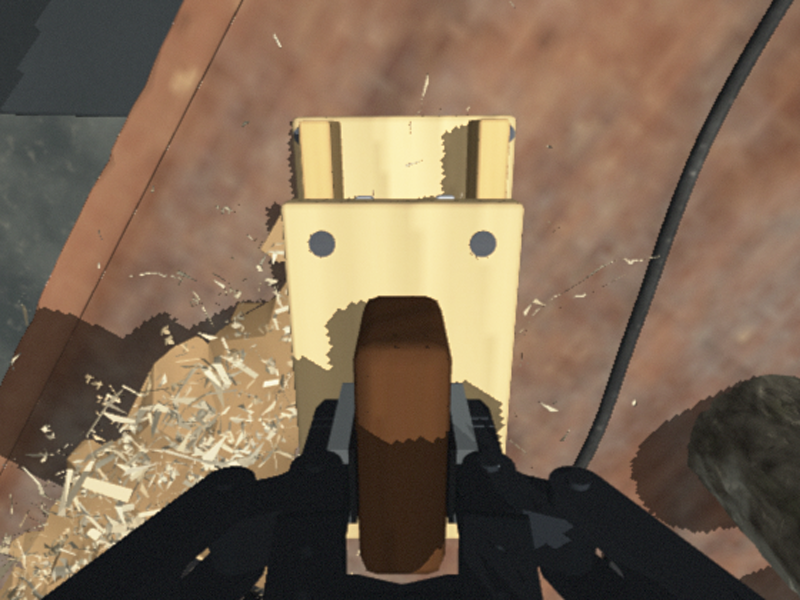

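The cover is held square and about 1 mm left of the channel: the plate centre is at u=402.5 and the cheeks' centre at u=405. I'll shift it about 1.2 mm and lower it.

Emit:
send_rows --pt "-0.001 0.0012 0 0 0 0" --pt "0 0 0.01 0 0 0" --pt "0 0 0.01 0 0 0" --pt "0 0 0.0075 0 0 0" --pt "0 0 0.002 0 0 0" --pt "0 0 0.002 0 0 0" --pt "0 0 0.002 0 0 0" --pt "0 0 0 0 0 0" --pt "0 0 0 0 0 0"

```text
clock: 7.92
tcp_pos: [0.4808, 0.0232, 0.078]
orientation: [[-0.565, 0.825, 0.0], [0.825, 0.565, -0.0], [-0.0, 0.0, -1.0]]
contact_force: [0.2, 0.4, -3.8]
gripper_width: 0.272
gripper_force: 88.8
```

Emit:
send_rows --pt "0 0 0.002 0 0 0" --pt "0 0 0.002 0 0 0" --pt "0 0 0.0015 0 0 0" --pt "0 0 0 0 0 0" --pt "0 0 0 0 0 0"

```text
clock: 8.55
tcp_pos: [0.4807, 0.0232, 0.0727]
orientation: [[-0.565, 0.825, 0.0], [0.825, 0.565, -0.0], [-0.0, 0.0, -1.0]]
contact_force: [-1.7, 0.2, 2.0]
gripper_width: 0.267
gripper_force: 89.4
```

Emit:
send_rows --pt "0 0 0.0015 0 0 0" --pt "0 0 0.0015 0 0 0" --pt "0 0 0.001 0 0 0" --pt "0 0 0.001 0 0 0" --pt "0 0 0 0 0 0" --pt "0 0 0 0 0 0"

```text
clock: 9.3
tcp_pos: [0.4808, 0.0232, 0.069]
orientation: [[-0.565, 0.825, 0.0], [0.825, 0.565, -0.0], [-0.0, 0.0, -1.0]]
contact_force: [-7.1, 0.3, 17.2]
gripper_width: 0.267
gripper_force: 91.6
```

Emit:
send_rows --pt "0.0005 -0.0008 0.001 0 0 0" --pt "0 0 0 0 0 0" --pt "0 0 0 0 0 0" --pt "0 0 0 0 0 0"

```text
clock: 9.8
tcp_pos: [0.4808, 0.0232, 0.069]
orientation: [[-0.565, 0.825, 0.002], [0.825, 0.565, -0.0], [-0.001, 0.002, -1.0]]
contact_force: [-6.6, 0.5, 21.2]
gripper_width: 0.265
gripper_force: 92.4
```

Run:
```python
from h import *
import cv2
s=monitor.state();d=imaging.snapshot("wrist");t=imaging.snapshot("side")
a=cv2.resize(d["color"],(400,300));b=cv2.resize(t["color"][150:240,290:410],(400,300),interpolation=cv2.INTER_CUBIC)
cv2.imwrite("pics/f.png",np.hstack([cv2.resize(d["color"][60:360,150:430],(400,429)),cv2.resize(t["color"][150:258,290:391],(400,429),interpolation=cv2.INTER_CUBIC)]))
print(s["clock"],s["tcp_pos"],s["contact_force"],s["moment"],s["gripper_force"])
```

```text
9.8 [0.48081219 0.02316609 0.06899444] [-6.60058643  0.53073748 21.22521645] [0.1211348  1.59918044 0.02218556] 92.35281944274902
```

View pics/f.png

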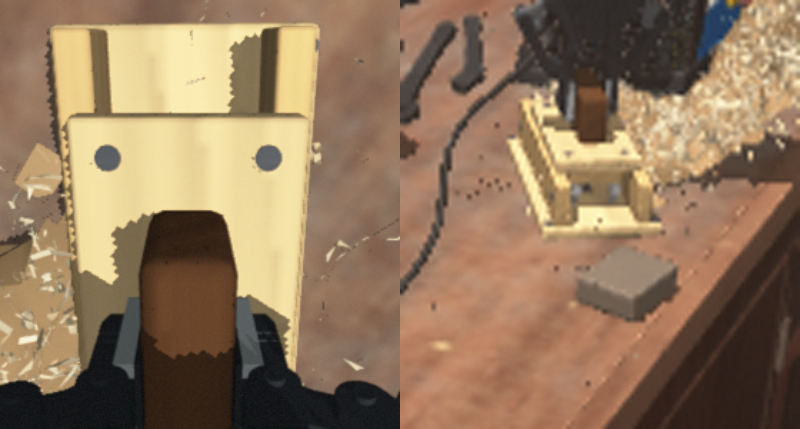

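The plate lies flat on both rims. In the left half of the picture the plate spans u=67–313 and the cheeks u=50–318, so the cover is about 1.7 mm off centre, within tolerance. The extra push raised the force without lowering it further, so it is home. I'm handing the job in.

```bash
python3 -c "
from h import *
print(bot.sign_off())"
```

```text
the job is handed in; nothing more can be done
None
```

I handed the job in at about 10 s: the cover is over the pin and pressed home, square and level on both rims with roughly 15 N on the jig. The arm is still holding it by the handle, no bystander was touched, and the hand-in returned no verdict.

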